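# Close the blending tubs with their own lids

### The arm

A 6-joint arm with a two-finger parallel gripper is mounted at the origin on the work surface. World frame = base frame: x ahead of the robot, y to its left, z up, the work surface at z = 0. Lengths are in mm, angles in rad, forces in N, time in s.
With the tool pointing down it reaches from about 300 to 775 mm from the base axis. Payload 14.6 kg.
Tool frame: the origin (TCP) lies at the very end of the fingers, on their centre line; the grasp point (between the pads) lies manip.grasp_offset behind it (manip.grasp_offset is the distance from the TCP to the grasp point, in mm); z points along the fingers, y is the direction in which the jaws open and shut (so a half turn about z gives the same grasp; the last joint's range is limited). The gripper opens to 94 mm and grips with 3 to 60 N. Pads are 16 mm wide; open, the fingers measure 119 mm over their backs; the gripper's body (75 mm by 177 mm) begins 78 mm behind the grasp point.
Start: joints at [1.239, 0.3, 1.521, -0, 1.321, -0.067], TCP at [143.942, 530.82, 205.446] pointing down, gripper open.
Joint ranges: [-3.03, 3.03], [-0.79, 2.21], [0.23, 2.52], [-1.04, 4.18], [0, 3.07], [-2.55, 2.55]. Speed limits (rad/s): [2.22, 2.22, 2.57, 3.14, 3.14, 3.14].

### API

Orientations are given as [roll, pitch, yaw] about the fixed x, y, z axes, in that order (R = Rz(yaw) Ry(pitch) Rx(roll)).
In Python, from cell import manip gives the robot as it stands.
- The arm moves only by the tool send_rows, never from a script. Its argument "commands" is a list of rows, each a list of 2 entries, a list of its own where there are three numbers: the shift along the tool's x, y, z in m, then the turn about the tool's z in rad. A call has exactly 8 rows; each row is the pose to reach, as a shift and turn from the pose commanded when the call began, along the tool's axes at that moment; what a row does not reach only later rows make up. A row lasts 1/12 s, in which the tool goes at most 41.7 mm and 7.16 degrees, less where a joint would pass 70% of its speed; a pose out of reach is approached as far as the arm can. A call with a gripper value outside its range is refused whole. "hand" is the closure, from -1 (fully open) to 1 (shut), so that 0 is half open, set as the call begins (left out, the last holds). The fingers move at their own pace and stop on an object; "force" is the grip in N (left out, the last holds). Time passes only in rows, so rows that repeat a pose let the fingers close, or fill a call up. It gives the time, the measured TCP pose, the force and the opening at its end, in the units of the state.
- manip.read_state(): the state, without advancing time (a new reading comes with each control period).
- manip.camera(name): name is "side" or "top"; returns the picture (420x560x3 uint8, red, green, blue); there is no depth.
- manip.camera_model(name): a dict with "K" (3x3 intrinsics, pixels), "eye" and "attitude" of the camera in the world. Camera axes: x right, y down, z forward; pixel columns grow to the right and rows downward; lengths in mm; the calibration is good to about 2 mm. A picture is of the moment at which its call begins. camera_model takes no time and is no camera call.
- manip.sign_off(): hands the job in, once; it reports no verdict.
The state is a dict: "clock": time; "joints": joint angles; "qd": joint speeds; "effort": joint torques, N m; "eef_pos": TCP position; "eef_rot": TCP orientation; "wrist_force": force on the tool from outside, world axes, zero at the start; "moment": the same for the moment, N m; "finger_gap": finger opening in mm.
Only numpy, scipy, OpenCV 4.12 (cv2) and the standard library are available. Lean on these libraries where they do the work, as an engineer would, in place of code of your own. Each camera call takes 0.05 s, during which the arm holds its last target.

### The job

Close the four open ingredient tubs: put each lid, knob up, on the tub whose coloured rim matches it, so that it sits level and fully home on the rim. Leave the tubs where they stand, and do not push or knock over the steel funnel and the brass weight among them.

Things in the scene. Friction and masses are not known exactly. Their poses are not given: they have to be found in the camera images.
- tub_red: Open, empty round tub, white below with a red band around the top 25 mm and its rim: 80 mm high, 88 mm across at the rim, walls 4 mm, so the mouth is 80 mm across. Stands loose on the bench, 0.35 kg or so. Origin: centre of its underside; z up.
- tub_yellow: Open, empty round tub, white below with a yellow band around the top 25 mm and its rim: 80 mm high, 88 mm across at the rim, walls 4 mm, so the mouth is 80 mm across. Stands loose on the bench, 0.35 kg or so. Origin: centre of its underside; z up.
- tub_green: Open, empty round tub, white below with a green band around the top 25 mm and its rim: 80 mm high, 88 mm across at the rim, walls 4 mm, so the mouth is 80 mm across. Stands loose on the bench, 0.35 kg or so. Origin: centre of its underside; z up.
- tub_blue: Open, empty round tub, white below with a blue band around the top 25 mm and its rim: 80 mm high, 88 mm across at the rim, walls 4 mm, so the mouth is 80 mm across. Stands loose on the bench, 0.35 kg or so. Origin: centre of its underside; z up.
- lid_red: Loose red lid (70 g) lying knob up. White tapered plug below, 0 to 10 mm above the origin, 54 to 62 mm across, loose in a tub's mouth; red flange 104 mm across, 10 to 15 mm up; upright round red knob 22 mm across, 15 to 49 mm up, to grip. Origin: centre of the plug's underside, on the knob's axis; z up. Seated, the flange lies on the rim and this origin is 70 mm above the tub's.
- lid_yellow: Loose yellow lid (70 g) lying knob up. White tapered plug below, 0 to 10 mm above the origin, 54 to 62 mm across, loose in a tub's mouth; yellow flange 104 mm across, 10 to 15 mm up; upright round yellow knob 22 mm across, 15 to 49 mm up, to grip. Origin: centre of the plug's underside, on the knob's axis; z up. Seated, the flange lies on the rim and this origin is 70 mm above the tub's.
- lid_green: Loose green lid (70 g) lying knob up. White tapered plug below, 0 to 10 mm above the origin, 54 to 62 mm across, loose in a tub's mouth; green flange 104 mm across, 10 to 15 mm up; upright round green knob 22 mm across, 15 to 49 mm up, to grip. Origin: centre of the plug's underside, on the knob's axis; z up. Seated, the flange lies on the rim and this origin is 70 mm above the tub's.
- lid_blue: Loose blue lid (70 g) lying knob up. White tapered plug below, 0 to 10 mm above the origin, 54 to 62 mm across, loose in a tub's mouth; blue flange 104 mm across, 10 to 15 mm up; upright round blue knob 22 mm across, 15 to 49 mm up, to grip. Origin: centre of the plug's underside, on the knob's axis; z up. Seated, the flange lies on the rim and this origin is 70 mm above the tub's.
- funnel: Small steel funnel standing mouth down among the tubs, 72 mm across, 82 mm high, spout up. A bystander. Origin: centre of its underside.
- weight: Brass check weight with a small knob, 32 mm across, 52 mm high, standing among the tubs. A bystander. Origin: centre of its underside.
There are look-alikes about, which are no part of the job. Leave any orange look-alike of the tub_red alone. What is shaped like the lid_red but pink is not meant.

How it is judged (in metres and radians):
At the end, for the whole second after the job is handed in: Each of the four lids is seated on the tub of its own colour: its centre within 13 mm of the tub's, its flange down on the rim (within about 4 mm), level within 4 degrees, knob up; the tubs stand upright on the bench; lids and tubs are released and at rest (horizontal distance between lid_red and tub_red below 0.013 m and z of lid_red in the frame of tub_red between 0.066 and 0.0745 m and angle between each of lid_red, tub_red, lid_yellow, tub_yellow, lid_green, tub_green, lid_blue, tub_blue's own z axis and vertical below 0.07 rad and height (world z) of each of tub_red, tub_yellow, tub_green, tub_blue below 0.006 m and linear speed of each of lid_red, tub_red, lid_yellow, tub_yellow, lid_green, tub_green, lid_blue, tub_blue below 0.02 m/s and horizontal distance between lid_yellow and tub_yellow below 0.013 m and z of lid_yellow in the frame of tub_yellow between 0.066 and 0.0745 m and horizontal distance between lid_green and tub_green below 0.013 m and z of lid_green in the frame of tub_green between 0.066 and 0.0745 m and horizontal distance between lid_blue and tub_blue below 0.013 m and z of lid_blue in the frame of tub_blue between 0.066 and 0.0745 m); the robot touches nothing.
It fails at once if a tub is tipped over or pushed more than 30 mm from where it stood (distance of any of tub_red, tub_yellow, tub_green, tub_blue from where it was at the start of the episode above 0.03 m or angle between any of tub_red, tub_yellow, tub_green, tub_blue's own z axis and vertical above 0.35 rad).
It fails at once if the steel funnel is knocked over or pushed more than 30 mm (distance of funnel from where it was at the start of the episode above 0.03 m or angle between funnel's own z axis and vertical above 0.35 rad).
It fails at once if the brass weight is knocked over or pushed more than 30 mm (distance of weight from where it was at the start of the episode above 0.03 m or angle between weight's own z axis and vertical above 0.35 rad).
It also fails if it takes over 104 s, if anything falls off the work surface, if the arm or the gripper's body presses on something with over 40 N, if the wrist force passes 120 N, or if a joint passes its speed limit or range.

## Working session

There is one attempt and no reset: what is moved stays moved. The work goes in short steps, Python scripts to look and compute and a tool call to move; the robot and the scene stay as the last step left them, time stands still between calls to the robot, and variables do not carry over. Pictures are saved under pics/ and viewed, and the job is handed in when it is done.

Besides the shell and the picture viewer there is one more tool, called as name(argument=value, ...), one argument or row to a line, values as JSON. send_rows: Moves the arm, as the interface text tells. Its arguments: {"type":"object","properties":{"commands":{"type":"array","items":{"type":"array"}},"hand":{"type":"number"},"force":{"type":"number"}},"required":["commands"]}

```bash
ls; mkdir -p pics; python3 - <<'E'
from cell import manip
import cv2,numpy as np
print(manip.read_state(), manip.grasp_offset)
for n in("top","side"):
    im=manip.camera(n); cv2.imwrite(f"pics/{n}0.png",cv2.cvtColor(im,cv2.COLOR_RGB2BGR)); print(manip.camera_model(n))
E
```

```text
pics
{'clock': 0.0, 'joints': array([ 1.23942898e+00,  3.00468122e-01,  1.52162807e+00, -5.23238788e-05,
        1.32067777e+00, -6.65991829e-02]), 'qd': array([3.74639697e-04, 3.63553899e-05, 9.20434750e-05, 6.69895723e-04,
       3.20849814e-03, 1.88832909e-03]), 'effort': array([ 2.98172645e-04, -5.31803012e+01, -3.52734768e+01,  7.08395010e-02,
        2.43634649e-02, -7.12231008e-05]), 'eef_pos': array([143.85212305, 530.56674114, 204.86808257]), 'eef_rot': array([-3.14041059e+00, -2.80479692e-05,  2.87683746e+00]), 'wrist_force': array([-0.19227452, -0.25715728,  0.03634853]), 'moment': array([-0.02691879, -0.02947681, -0.02794935]), 'finger_gap': 94.14254809438502} 18.8
{'K': array([[414.83789969,   0.        , 279.27298553],
       [  0.        , 414.83789969, 205.66460358],
       [  0.        ,   0.        ,   1.        ]]), 'eye': array([ 448.2515961 ,    6.84072327, 1032.00098367]), 'attitude': array([-3.08189879, -0.01011097, -1.56074028])}
{'K': array([[424.28141007,   0.        , 287.40449501],
       [  0.        , 424.28141007, 211.46380433],
       [  0.        ,   0.        ,   1.        ]]), 'eye': array([ 418.41729276, -697.49836522,  752.11817279]), 'attitude': array([-2.33791435,  0.01915364, -0.16120278])}
```

View pics/top0.png

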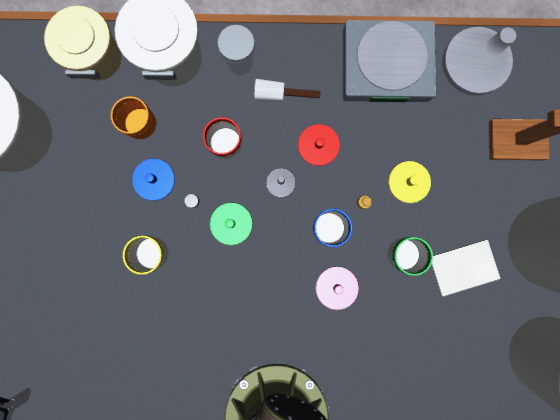

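View pics/side0.png

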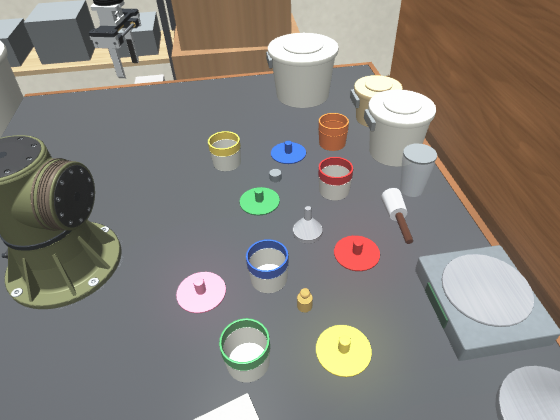

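```bash
cat > h.py <<'E'
import cv2,numpy as np
from scipy.spatial.transform import Rotation as R
from scipy.optimize import least_squares
from cell import manip
H={'red':(0,5,175,180),'yellow':(25,33,None,None),'green':(55,85,None,None),'blue':(100,125,None,None)}
def mask(im,c):
    h=cv2.cvtColor(im,cv2.COLOR_RGB2HSV); H_,S,V=h[...,0],h[...,1],h[...,2]
    a,b,e,f=H[c]; m=(H_>=a)&(H_<=b)
    if e: m|=(H_>=e)&(H_<=f)
    return (m&(S>(110 if c!='green' else 110))&(V>60)).astype(np.uint8)
def plane(n,px,z):
    M=manip.camera_model(n); A=R.from_euler('xyz',M['attitude']).as_matrix()
    px=np.atleast_2d(px).astype(float)
    d=np.c_[px,np.ones(len(px))]@np.linalg.inv(M['K']).T@A.T
    return (M['eye']+d*((z-M['eye'][2])/d[:,2])[:,None])[:,:2]
def proj(n,P):
    M=manip.camera_model(n); A=R.from_euler('xyz',M['attitude']).as_matrix()
    q=(np.atleast_2d(P)-M['eye'])@A@M['K'].T; return q[:,:2]/q[:,2:]
def blobs(im,c,amin=150):
    k,_=cv2.findContours(cv2.morphologyEx(mask(im,c),cv2.MORPH_CLOSE,np.ones((3,3))),cv2.RETR_EXTERNAL,cv2.CHAIN_APPROX_NONE)
    return [x[:,0,:] for x in k if cv2.contourArea(x)>amin]
def fit(P,r,far=None):
    c=(P.min(0)+P.max(0))/2
    for _ in range(5):
        Q=P
        if far is not None:
            u=(c-far)/np.linalg.norm(c-far); Q=P[(P-c)@u>0]
        s=least_squares(lambda c:np.hypot(*(Q-c).T)-r,c,loss='soft_l1',f_scale=1.5); c=s.x
    return c,np.sqrt(np.mean(s.fun**2))
def tool(yaw,d):  # world shift -> tool shift in m
    return R.from_euler('xyz',[np.pi,0,yaw]).as_matrix().T@np.array(d)/1000
E
python3 - <<'E'
from h import *
np.set_printoptions(precision=1,suppress=True)
for n in("top","side"):
    im=cv2.cvtColor(cv2.imread(f"pics/{n}0.png"),cv2.COLOR_BGR2RGB)
    eye=manip.camera_model(n)['eye'][:2]
    for c in H:
        for b in blobs(im,c):
            L=fit(plane(n,b,15),52); T=fit(plane(n,b,80),44,eye)
            print(n,c,b.mean(0),len(b),cv2.contourArea(b),'lid',*L,'tub',*T)
E
```

```text
top red [318.4 144.4] 117 1331.5 lid [662.4 -98.5] 0.8924314827774382 tub [653.2 -94.2] 1.6891448310598438
top red [221.8 136.3] 108 1129.0 lid [682.1 140.5] 5.057648370471817 tub [666.1 133.1] 0.631095486085918
top yellow [142.6 254.2] 112 1199.0 lid [384.4 327.2] 5.213447003769236 tub [391.  308.4] 0.814862093473557
top yellow [409.4 181.6] 118 1330.0 lid [ 572.3 -323.9] 1.081818126760742 tub [ 566.1 -307.3] 1.7103059701042105
top green [413.1 256. ] 109 1126.5 lid [ 393.6 -330.7] 6.271234555541598 tub [ 393.7 -308.8] 0.990147916731577
top green [230.7 223.3] 119 1359.5 lid [464.6 115.6] 1.3299535210385445 tub [464.6 113. ] 1.5112582919215702
top blue [332.5 227.4] 108 1140.0 lid [ 460.8 -134.1] 5.843677055704859 tub [ 456.7 -125.1] 0.8175017606288284
top blue [153.1 179.2] 119 1378.5 lid [571.4 308.3] 0.7784725677462815 tub [565.7 293.8] 1.8410125960751509
side red [356.5 252.7] 114 1232.0 lid [659.9 -99.8] 1.0706706385735933 tub [ 640.  -149.4] 1.4082723998977724
side red [335.3 170.4] 93 756.5 lid [684.8 200.6] 6.423579640770242 tub [664.2 131.2] 1.0477602158431703
side yellow [223.7 143.1] 85 591.5 lid [385.4 389.9] 7.690268144567072 tub [387.9 306.6] 2.0569336107341045
side green [259.2 200.8] 95 808.5 lid [462.3 113.5] 1.9208338704507324 tub [458.7  44.1] 1.2625089945656236
side blue [266.8 258.4] 117 1288.5 lid [457.4 -79.6] 3.812715005827314 tub [ 454.5 -127.6] 0.9371589803536976
side blue [287.8 152.3] 81 578.5 lid [568.9 306.8] 1.8114790365734512 tub [556.3 222.7] 1.8778377985650667
```

```bash
cat > go.py <<'E'
import sys
from h import *
s=manip.read_state(); p=s['eef_pos']; t=np.array([float(a) for a in sys.argv[1:4]])
print('t %.1f'%s['clock'],'pos',p.round(1),'yaw %.3f'%s['eef_rot'][2],'rp',s['eef_rot'][:2].round(3),'gap %.1f'%s['finger_gap'],'F',s['wrist_force'].round(1),'j',s['joints'].round(2))
print('shift m',tool(s['eef_rot'][2],t-p).round(4))
E
python3 go.py 570 307.5 150
```

```text
t 0.1 pos [143.8 530.6 205. ] yaw 2.877 rp [-3.141 -0.   ] gap 94.3 F [0.1 0.6 0.1] j [ 1.24  0.3   1.52 -0.    1.32 -0.07]
shift m [-0.4697 -0.1039  0.055 ]
```

send_rows(
  commands=[
    [[-0.02,-0.004,0],0],
    [[-0.05,-0.011,0],0],
    [[-0.09,-0.02,0],0],
    [[-0.13,-0.029,0],0],
    [[-0.17,-0.038,0.01],0],
    [[-0.21,-0.046,0.02],0],
    [[-0.25,-0.055,0.03],0],
    [[-0.29,-0.064,0.04],0],
  ],
  hand=-0.05,
  force=25,
)

```text
clock: 0.77
eef_pos: [406.9, 392.7, 165.3]
eef_rot: [-3.141, -0.0, 2.877]
wrist_force: [1.3, 1.2, 0.4]
finger_gap: 49.2
```

send_rows(
  commands=[
    [[-0.04,-0.009,0.005],0],
    [[-0.08,-0.018,0.01],0],
    [[-0.12,-0.027,0.015],0],
    [[-0.15,-0.033,0.015],0],
    [[-0.17,-0.038,0.015],0],
    [[-0.18,-0.04,0.015],0],
    [[-0.18,-0.04,0.015],0],
    [[-0.18,-0.04,0.015],0],
  ],
)

```text
clock: 1.43
eef_pos: [568.0, 308.7, 150.5]
eef_rot: [-3.141, -0.001, 2.877]
wrist_force: [-0.8, 0.4, 0.0]
finger_gap: 49.1
```

```bash
python3 go.py 570 307.5 20
```

```text
t 1.4 pos [568.  308.7 150.5] yaw 2.877 rp [-3.141e+00 -1.000e-03] gap 49.1 F [-0.8  0.4  0. ] j [ 0.44  0.56  1.28  0.    1.3  -0.86]
shift m [-0.0022 -0.0006  0.1305]
```

send_rows(
  commands=[
    [[-0.002,0,0.015],0],
    [[-0.002,0,0.04],0],
    [[-0.002,0,0.065],0],
    [[-0.002,0,0.09],0],
    [[-0.002,0,0.11],0],
    [[-0.002,0,0.122],0],
    [[-0.002,0,0.128],0],
    [[-0.002,0,0.13],0],
  ],
)

```text
clock: 2.1
eef_pos: [569.9, 308.4, 20.7]
eef_rot: [-3.141, -0.0, 2.878]
wrist_force: [-0.2, -0.6, 0.4]
finger_gap: 49.6
```

send_rows(
  commands=[
    [[0,0,0],0],
    [[0,0,0],0],
    [[0,0,0],0],
    [[0,0,0],0],
    [[0,0,0],0],
    [[0,0,0],0],
    [[0,0,0],0],
    [[0,0,0],0],
  ],
  hand=1,
)

```text
clock: 2.77
eef_pos: [570.9, 307.9, 21.6]
eef_rot: [3.141, 0.001, 2.877]
wrist_force: [-1.0, -0.6, 5.2]
finger_gap: 21.4
```

```bash
python3 go.py 570 307.5 150; python3 - <<'E'
from h import *
for n in("top","side"): cv2.imwrite(f"pics/{n}1.png",cv2.cvtColor(manip.camera(n),cv2.COLOR_RGB2BGR))
E
```

```text
t 2.8 pos [570.9 307.9  21.6] yaw 2.877 rp [3.141e+00 1.000e-03] gap 21.4 F [-1.  -0.6  5.2] j [ 0.44  0.71  1.37 -0.    1.07 -0.87]
shift m [ 0.0008 -0.0006 -0.1284]
```

View pics/side1.png

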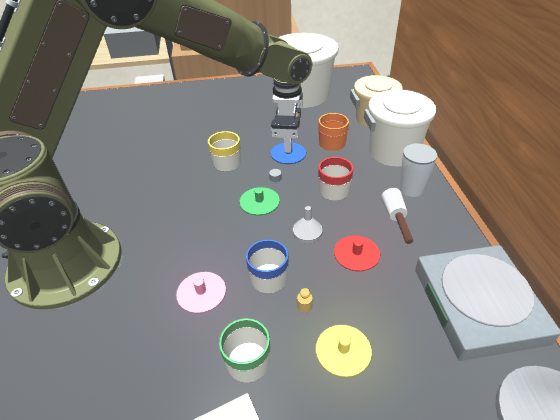

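Side view: the gripper stands over the blue lid at about (288,152), with its fingers closed on the knob (gap 21.4 mm). Next I lift it.

send_rows(
  commands=[
    [[0,0,-0.01],0],
    [[0,0,-0.03],0],
    [[0,0,-0.055],0],
    [[0,0,-0.08],0],
    [[0,0,-0.105],0],
    [[0,0,-0.125],0],
    [[0,0,-0.135],0],
    [[0,0,-0.135],0],
  ],
)

```text
clock: 3.53
eef_pos: [571.3, 308.1, 158.5]
eef_rot: [3.139, 0.003, 2.877]
wrist_force: [-0.1, -1.5, -2.1]
finger_gap: 21.2
```

```bash
python3 go.py 455.5 -126.5 155; python3 - <<'E'
from h import *
for n in("top","side"): cv2.imwrite(f"pics/{n}2.png",cv2.cvtColor(manip.camera(n),cv2.COLOR_RGB2BGR))
E
```

```text
t 3.5 pos [571.3 308.1 158.5] yaw 2.877 rp [3.139e+00 3.000e-03] gap 21.2 F [-0.1 -1.5 -2.1] j [ 0.44  0.56  1.27 -0.    1.31 -0.87]
shift m [-0.002  -0.4498  0.0035]
```

View pics/side2.png

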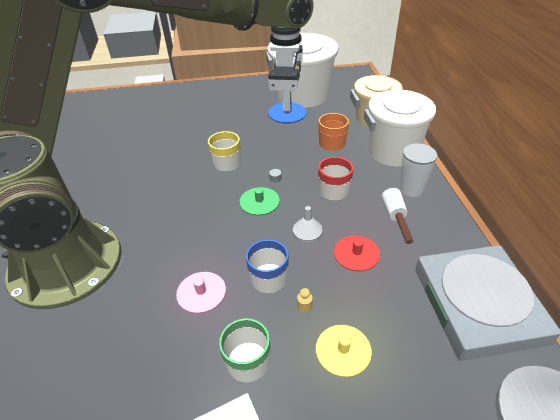

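The blue lid hangs level in the gripper at about (287,112). Now I carry it to the blue tub.

send_rows(
  commands=[
    [[0,-0.01,0],0],
    [[0,-0.03,0],0],
    [[0,-0.06,0],0],
    [[0,-0.095,0],0],
    [[0,-0.13,0],0],
    [[0,-0.165,0],0],
    [[0,-0.2,0],0],
    [[0,-0.235,0],0],
  ],
)

```text
clock: 4.3
eef_pos: [507.4, 79.0, 154.6]
eef_rot: [-3.141, -0.002, 2.877]
wrist_force: [0.8, -0.7, -0.9]
finger_gap: 21.5
```

send_rows(
  commands=[
    [[0,-0.035,0],0],
    [[0,-0.07,0],0],
    [[0,-0.105,0],0],
    [[0,-0.14,0],0],
    [[0,-0.17,0],0],
    [[0,-0.195,0],0],
    [[0,-0.21,0],0],
    [[-0.002,-0.215,0],0],
  ],
)

```text
clock: 4.97
eef_pos: [453.1, -128.9, 154.8]
eef_rot: [-3.141, -0.002, 2.874]
wrist_force: [0.0, 0.2, -1.7]
finger_gap: 21.7
```

send_rows(
  commands=[
    [[0,0,0],0],
    [[0,0,0],0],
    [[0,0,0],0],
    [[0,0,0],0],
    [[0,0,0],0],
    [[0,0,0],0],
    [[0,0,0],0],
    [[0,0,0],0],
  ],
)

```text
clock: 5.63
eef_pos: [454.8, -126.9, 155.9]
eef_rot: [3.142, -0.0, 2.877]
wrist_force: [-0.3, -1.1, -0.2]
finger_gap: 21.5
```

```bash
python3 go.py 455.5 -126.5 92; python3 - <<'E'
from h import *
for n in("top","side"): cv2.imwrite(f"pics/{n}3.png",cv2.cvtColor(manip.camera(n),cv2.COLOR_RGB2BGR))
E
```

```text
t 5.6 pos [ 454.8 -126.9  155.9] yaw 2.877 rp [ 3.142 -0.   ] gap 21.5 F [-0.3 -1.1 -0.2] j [-0.35  0.18  1.79  0.    1.17 -1.66]
shift m [-0.0006  0.0005  0.0639]
```

View pics/side3.png

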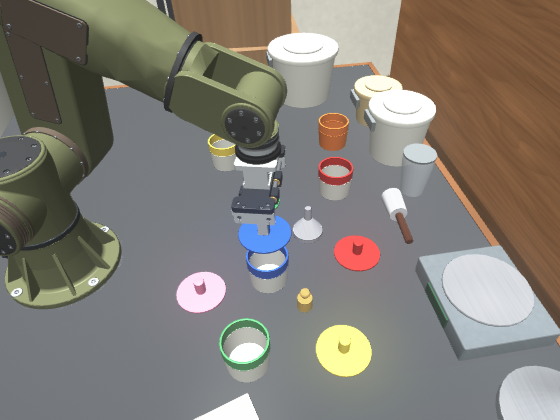

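View pics/top3.png

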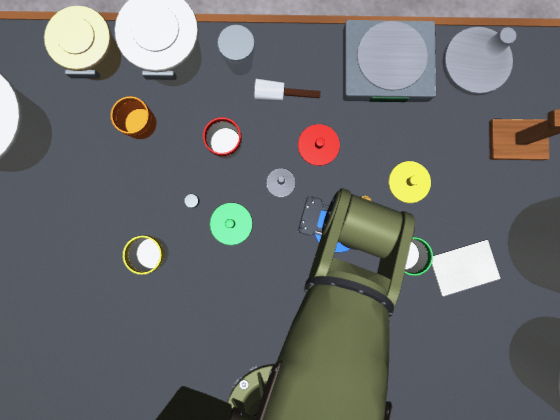

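The blue lid hangs over the blue tub (side view: lid about (265,233), tub about (267,262)). Now I lower it, release and lift off.

send_rows(
  commands=[
    [[-0.0005,0,0.01],0],
    [[-0.0005,0,0.025],0],
    [[-0.0005,0,0.038],0],
    [[-0.0005,0,0.048],0],
    [[-0.0005,0,0.055],0],
    [[-0.0005,0,0.06],0],
    [[-0.0005,0,0.063],0],
    [[-0.0005,0,0.063],0],
  ],
)

```text
clock: 6.4
eef_pos: [455.2, -127.2, 92.5]
eef_rot: [3.142, -0.0, 2.877]
wrist_force: [-0.0, 1.2, -1.0]
finger_gap: 21.4
```

```bash
python3 go.py 455.5 -126.5 92
```

```text
t 6.4 pos [ 455.2 -127.2   92.5] yaw 2.877 rp [ 3.142 -0.   ] gap 21.4 F [-0.   1.2 -1. ] j [-0.35  0.26  1.85 -0.    1.02 -1.66]
shift m [-0.0001  0.0007  0.0005]
```

send_rows(
  commands=[
    [[0,0,0.001],0],
    [[0,0,0.001],0],
    [[0,0,0.001],0],
    [[0,0,0.001],0],
    [[0,0,0.001],0],
    [[0,0,0.001],0],
    [[0,0,0.001],0],
    [[0,0,0.001],0],
  ],
  hand=-0.05,
)

```text
clock: 7.07
eef_pos: [455.3, -127.2, 92.0]
eef_rot: [3.142, 0.0, 2.877]
wrist_force: [-0.4, 0.8, -0.3]
finger_gap: 49.4
```

send_rows(
  commands=[
    [[0,0,-0.005],0],
    [[0,0,-0.015],0],
    [[0,0,-0.03],0],
    [[0,0,-0.045],0],
    [[0,0,-0.055],0],
    [[0,0,-0.06],0],
    [[0,0,-0.062],0],
    [[0,0,-0.062],0],
  ],
)

```text
clock: 7.73
eef_pos: [455.3, -127.2, 154.1]
eef_rot: [-3.142, 0.0, 2.877]
wrist_force: [0.1, 0.6, -0.8]
finger_gap: 49.2
```

```bash
python3 go.py 571 -325 150; python3 - <<'E'
from h import *
for n in("top","side"): cv2.imwrite(f"pics/{n}4.png",cv2.cvtColor(manip.camera(n),cv2.COLOR_RGB2BGR))
E
```

```text
t 7.7 pos [ 455.3 -127.2  154.1] yaw 2.877 rp [-3.142  0.   ] gap 49.2 F [ 0.1  0.6 -0.8] j [-0.35  0.18  1.8  -0.    1.17 -1.66]
shift m [-0.1635 -0.1606  0.0041]
```

View pics/side4.png

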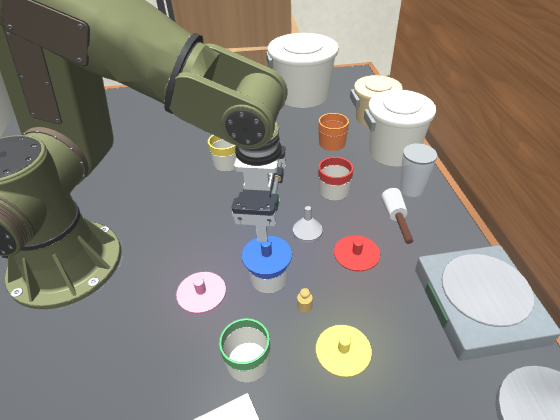

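The blue lid sits level on its tub (side view, around (267,255)). Next is the yellow lid.

send_rows(
  commands=[
    [[-0.01,-0.01,0],0],
    [[-0.03,-0.03,0],0],
    [[-0.055,-0.055,0],0],
    [[-0.08,-0.08,0],0],
    [[-0.105,-0.105,0],0],
    [[-0.13,-0.13,0],0],
    [[-0.15,-0.148,0.002],0],
    [[-0.163,-0.16,0.004],0],
  ],
)

```text
clock: 8.5
eef_pos: [571.1, -326.3, 148.3]
eef_rot: [3.141, -0.001, 2.876]
wrist_force: [-0.5, -0.1, 0.9]
finger_gap: 49.4
```

send_rows(
  commands=[
    [[0,0,0.0],0],
    [[0,0,0.02],0],
    [[0,0,0.045],0],
    [[0,0,0.07],0],
    [[0,0,0.095],0],
    [[0,0,0.115],0],
    [[0,0,0.126],0],
    [[0,0,0.13],0],
  ],
)

```text
clock: 9.17
eef_pos: [569.7, -323.3, 17.7]
eef_rot: [3.141, -0.003, 2.877]
wrist_force: [-0.5, -0.3, -0.7]
finger_gap: 49.3
```

send_rows(
  commands=[
    [[0,0,0],0],
    [[0,0,0],0],
    [[0,0,0],0],
    [[0,0,0],0],
    [[0,0,0],0],
    [[0,0,0],0],
    [[0,0,0],0],
    [[0,0,0],0],
  ],
  hand=1,
)

```text
clock: 9.83
eef_pos: [571.1, -324.5, 20.9]
eef_rot: [-3.141, 0.001, 2.877]
wrist_force: [-1.2, 0.6, 6.8]
finger_gap: 21.1
```

send_rows(
  commands=[
    [[0,0,-0.01],0],
    [[0,0,-0.03],0],
    [[0,0,-0.055],0],
    [[0,0,-0.08],0],
    [[0,0,-0.105],0],
    [[0,0,-0.125],0],
    [[0,0,-0.135],0],
    [[0,0,-0.135],0],
  ],
)

```text
clock: 10.5
eef_pos: [571.3, -324.7, 157.6]
eef_rot: [-3.14, 0.004, 2.877]
wrist_force: [0.3, -0.7, -0.7]
finger_gap: 21.5
```

```bash
python3 go.py 389.5 307.5 155; python3 - <<'E'
from h import *
for n in("top","side"): cv2.imwrite(f"pics/{n}5.png",cv2.cvtColor(manip.camera(n),cv2.COLOR_RGB2BGR))
E
```

```text
t 10.5 pos [ 571.3 -324.7  157.6] yaw 2.877 rp [-3.14   0.004] gap 21.5 F [ 0.3 -0.7 -0.7] j [-0.57  0.58  1.24 -0.    1.32 -1.88]
shift m [0.341  0.5626 0.0026]
```

View pics/side5.png

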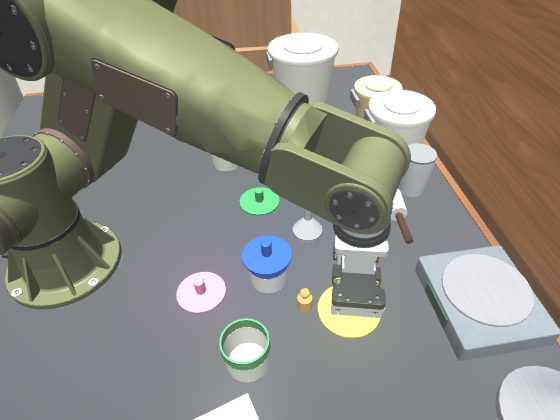

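The yellow lid is up in the gripper (about (350,312)). Now I carry it to the yellow tub.

send_rows(
  commands=[
    [[0.005,0.008,0],0],
    [[0.016,0.026,0],0],
    [[0.033,0.054,0],0],
    [[0.052,0.086,0],0],
    [[0.071,0.117,0],0],
    [[0.09,0.149,0],0],
    [[0.109,0.18,0],0],
    [[0.128,0.211,0],0],
  ],
)

```text
clock: 11.27
eef_pos: [500.6, -85.0, 153.6]
eef_rot: [3.142, -0.002, 2.877]
wrist_force: [0.8, -0.3, -0.1]
finger_gap: 21.3
```

send_rows(
  commands=[
    [[0.019,0.031,0],0],
    [[0.038,0.062,0],0],
    [[0.057,0.094,0],0],
    [[0.076,0.125,0],0],
    [[0.095,0.157,0],0],
    [[0.114,0.188,0],0],
    [[0.133,0.219,0],0],
    [[0.152,0.25,0],0],
  ],
)

```text
clock: 11.93
eef_pos: [419.2, 195.5, 153.8]
eef_rot: [-3.141, -0.001, 2.877]
wrist_force: [0.7, -0.1, -1.2]
finger_gap: 21.0
```

send_rows(
  commands=[
    [[0.018,0.03,0],0],
    [[0.034,0.056,0],0],
    [[0.047,0.078,0],0],
    [[0.056,0.092,0],0],
    [[0.06,0.1,0],0],
    [[0.061,0.1015,0],0],
    [[0.061,0.1015,0],0],
    [[0.061,0.1015,0],0],
  ],
)

```text
clock: 12.6
eef_pos: [388.9, 307.0, 154.5]
eef_rot: [-3.141, -0.0, 2.876]
wrist_force: [-0.3, -0.2, -1.7]
finger_gap: 21.7
```

```bash
python3 go.py 389.5 307.5 92; python3 - <<'E'
from h import *
for n in("top","side"): cv2.imwrite(f"pics/{n}6.png",cv2.cvtColor(manip.camera(n),cv2.COLOR_RGB2BGR))
E
```

```text
t 12.6 pos [388.9 307.  154.5] yaw 2.876 rp [-3.141 -0.   ] gap 21.7 F [-0.3 -0.2 -1.7] j [ 0.59  0.23  1.73 -0.    1.18 -0.71]
shift m [-0.0005  0.0006  0.0625]
```

View pics/side6.png

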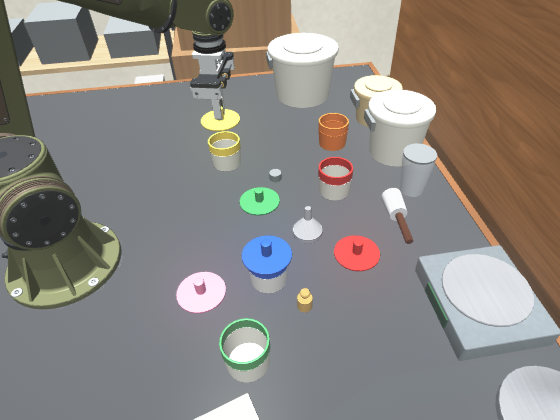

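The yellow lid hangs level over the yellow tub (lid (220,119), rim (224,142)). I lower it and release.

send_rows(
  commands=[
    [[0,0,0.01],0],
    [[0,0,0.025],0],
    [[0,0,0.038],0],
    [[0,0,0.048],0],
    [[0,0,0.055],0],
    [[0,0,0.06],0],
    [[0,0,0.063],0],
    [[0,0,0.063],0],
  ],
)

```text
clock: 13.37
eef_pos: [388.7, 307.8, 91.5]
eef_rot: [-3.141, -0.0, 2.877]
wrist_force: [0.4, 1.1, 0.1]
finger_gap: 21.2
```

send_rows(
  commands=[
    [[0,0,0.001],0],
    [[0,0,0.001],0],
    [[0,0,0.001],0],
    [[0,0,0.001],0],
    [[0,0,0.001],0],
    [[0,0,0.001],0],
    [[0,0,0.001],0],
    [[0,0,0.001],0],
  ],
  hand=-0.05,
)

```text
clock: 14.03
eef_pos: [388.8, 307.9, 91.0]
eef_rot: [3.142, 0.0, 2.877]
wrist_force: [-0.6, 0.4, -0.1]
finger_gap: 49.1
```

send_rows(
  commands=[
    [[0,0,-0.005],0],
    [[0,0,-0.015],0],
    [[0,0,-0.03],0],
    [[0,0,-0.045],0],
    [[0,0,-0.055],0],
    [[0,0,-0.06],0],
    [[0,0,-0.062],0],
    [[0,0,-0.062],0],
  ],
)

```text
clock: 14.7
eef_pos: [388.8, 307.9, 153.1]
eef_rot: [3.141, 0.0, 2.877]
wrist_force: [-0.3, 0.3, 0.3]
finger_gap: 49.3
```

```bash
python3 go.py 463.5 114.5 150; python3 - <<'E'
from h import *
for n in("top","side"): cv2.imwrite(f"pics/{n}7.png",cv2.cvtColor(manip.camera(n),cv2.COLOR_RGB2BGR))
E
```

```text
t 14.7 pos [388.8 307.9 153.1] yaw 2.877 rp [3.141 0.   ] gap 49.3 F [-0.3  0.3  0.3] j [ 0.6   0.23  1.74 -0.    1.17 -0.71]
shift m [-0.1227 -0.1671  0.0031]
```

View pics/side7.png

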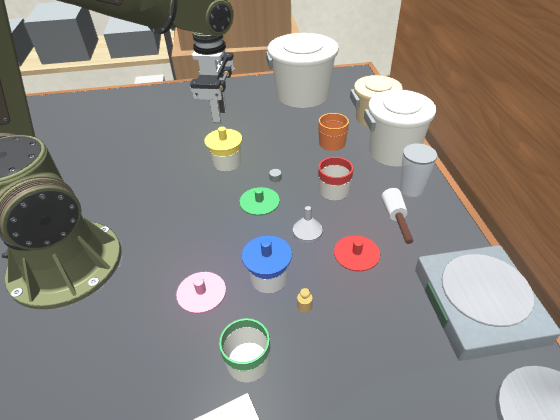

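The yellow lid is seated (flange at about (224,142)). Next is the green lid.

send_rows(
  commands=[
    [[-0.006,-0.008,0],0],
    [[-0.02,-0.027,0],0],
    [[-0.038,-0.052,0],0],
    [[-0.058,-0.079,0],0],
    [[-0.078,-0.106,0],0],
    [[-0.098,-0.133,0],0],
    [[-0.113,-0.154,0.002],0],
    [[-0.1225,-0.167,0.003],0],
  ],
)

```text
clock: 15.47
eef_pos: [463.7, 111.7, 149.3]
eef_rot: [-3.141, -0.001, 2.875]
wrist_force: [-0.5, 0.1, 0.2]
finger_gap: 49.8
```

send_rows(
  commands=[
    [[0,0,0.0],0],
    [[0,0,0.02],0],
    [[0,0,0.045],0],
    [[0,0,0.07],0],
    [[0,0,0.095],0],
    [[0,0,0.115],0],
    [[0,0,0.126],0],
    [[0,0,0.13],0],
  ],
)

```text
clock: 16.13
eef_pos: [462.3, 114.7, 18.3]
eef_rot: [-3.14, -0.003, 2.877]
wrist_force: [-0.2, 0.0, 0.4]
finger_gap: 49.3
```

send_rows(
  commands=[
    [[0,0,0],0],
    [[0,0,0],0],
    [[0,0,0],0],
    [[0,0,0],0],
    [[0,0,0],0],
    [[0,0,0],0],
    [[0,0,0],0],
    [[0,0,0],0],
  ],
  hand=1,
)

```text
clock: 16.8
eef_pos: [463.8, 114.7, 20.7]
eef_rot: [3.141, 0.001, 2.877]
wrist_force: [-2.4, 0.9, 6.9]
finger_gap: 21.5
```

send_rows(
  commands=[
    [[0,0,-0.01],0],
    [[0,0,-0.03],0],
    [[0,0,-0.055],0],
    [[0,0,-0.08],0],
    [[0,0,-0.105],0],
    [[0,0,-0.125],0],
    [[0,0,-0.138],0],
    [[0,0,-0.14],0],
  ],
)

```text
clock: 17.47
eef_pos: [464.1, 114.8, 162.9]
eef_rot: [3.14, 0.004, 2.877]
wrist_force: [-0.3, -0.2, -1.0]
finger_gap: 21.2
```

```bash
python3 go.py 393 -310 160; python3 - <<'E'
from h import *
for n in("top","side"): cv2.imwrite(f"pics/{n}8.png",cv2.cvtColor(manip.camera(n),cv2.COLOR_RGB2BGR))
E
```

```text
t 17.5 pos [464.1 114.8 162.9] yaw 2.877 rp [3.14  0.004] gap 21.2 F [-0.3 -0.2 -1. ] j [ 0.17  0.18  1.77 -0.    1.18 -1.14]
shift m [-0.0425 -0.4286  0.0029]
```

View pics/side8.png

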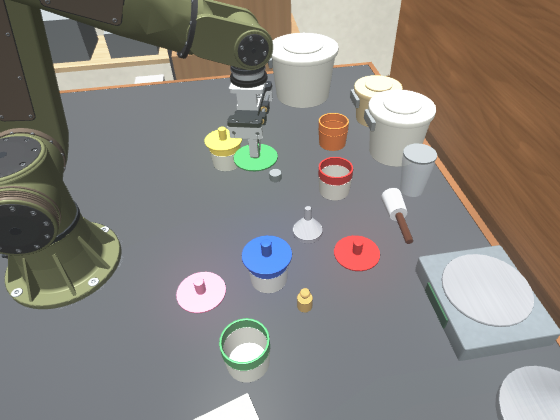

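The green lid is held at about (256,157). I carry it over to the green tub, a bit higher to clear the blue knob.

send_rows(
  commands=[
    [[-0.001,-0.01,-0.005],0],
    [[-0.003,-0.03,-0.01],0],
    [[-0.006,-0.06,-0.015],0],
    [[-0.0095,-0.095,-0.015],0],
    [[-0.013,-0.13,-0.015],0],
    [[-0.0165,-0.165,-0.015],0],
    [[-0.02,-0.2,-0.015],0],
    [[-0.0235,-0.235,-0.015],0],
  ],
)

```text
clock: 18.23
eef_pos: [423.1, -120.2, 174.3]
eef_rot: [3.142, -0.002, 2.877]
wrist_force: [1.0, -0.7, -0.6]
finger_gap: 21.4
```

send_rows(
  commands=[
    [[-0.0035,-0.035,0],0],
    [[-0.007,-0.07,0],0],
    [[-0.01,-0.105,0],0],
    [[-0.0135,-0.135,0],0],
    [[-0.016,-0.16,0],0],
    [[-0.018,-0.18,0.005],0],
    [[-0.019,-0.191,0.012],0],
    [[-0.0192,-0.1935,0.015],0],
  ],
)

```text
clock: 18.9
eef_pos: [391.1, -311.1, 158.2]
eef_rot: [3.141, -0.002, 2.875]
wrist_force: [-0.4, -0.3, -1.3]
finger_gap: 21.5
```

send_rows(
  commands=[
    [[0,0,0],0],
    [[0,0,0],0],
    [[0,0,0],0],
    [[0,0,0],0],
    [[0,0,0],0],
    [[0,0,0],0],
    [[0,0,0],0],
    [[0,0,0],0],
  ],
)

```text
clock: 19.57
eef_pos: [392.5, -310.0, 160.0]
eef_rot: [-3.142, 0.0, 2.877]
wrist_force: [-0.5, -1.1, -1.7]
finger_gap: 21.4
```

```bash
python3 go.py 393 -310 91; python3 - <<'E'
from h import *
for n in("top","side"): cv2.imwrite(f"pics/{n}9.png",cv2.cvtColor(manip.camera(n),cv2.COLOR_RGB2BGR))
im=cv2.cvtColor(cv2.imread("pics/side0.png"),cv2.COLOR_BGR2HSV); print(im[330:345:3,228],im[325,245])
im=cv2.cvtColor(cv2.imread("pics/side0.png"),cv2.COLOR_BGR2RGB)
H['green']=(50,95,None,None)
for b in blobs(im,'green',60): print(b.mean(0),len(b),fit(plane('side',b,80),44,manip.camera_model('side')['eye'][:2]))
E
```

```text
t 19.6 pos [ 392.5 -310.   160. ] yaw 2.877 rp [-3.142  0.   ] gap 21.4 F [-0.5 -1.1 -1.7] j [-0.74  0.23  1.72 -0.    1.19 -2.05]
shift m [-0.0005  0.0001  0.069 ]
[[ 64  74 107]
 [ 64  74 107]
 [ 36   7 196]
 [ 30  10 153]
 [ 35  10 151]] [ 65  90 122]
[259.23157895 200.78947368] 95 (array([458.65602197,  44.14536866]), np.float64(1.2625089945656236))
```

View pics/side9.png

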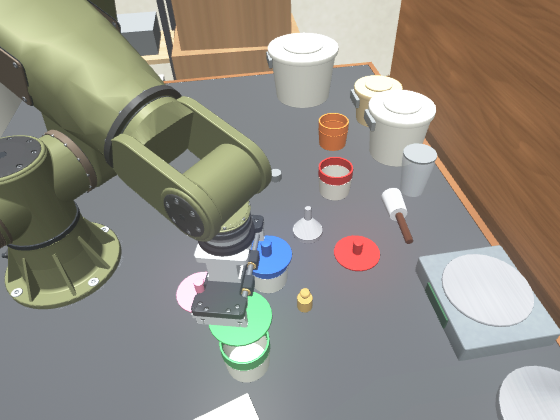

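The green lid is over the green tub (lid about (241,316), rim about (245,345)). I lower and release.

send_rows(
  commands=[
    [[0,0,0.01],0],
    [[0,0,0.026],0],
    [[0,0,0.041],0],
    [[0,0,0.052],0],
    [[0,0,0.06],0],
    [[0,0,0.065],0],
    [[0,0,0.068],0],
    [[0,0,0.068],0],
  ],
)

```text
clock: 20.33
eef_pos: [392.4, -310.1, 91.6]
eef_rot: [3.141, -0.0, 2.877]
wrist_force: [-0.9, 0.1, -1.0]
finger_gap: 21.7
```

send_rows(
  commands=[
    [[0,0,0.001],0],
    [[0,0,0.001],0],
    [[0,0,0.001],0],
    [[0,0,0.001],0],
    [[0,0,0.001],0],
    [[0,0,0.001],0],
    [[0,0,0.001],0],
    [[0,0,0.001],0],
  ],
  hand=-0.05,
)

```text
clock: 21.0
eef_pos: [392.4, -310.1, 91.0]
eef_rot: [-3.142, 0.0, 2.877]
wrist_force: [-0.1, -1.4, 0.0]
finger_gap: 49.9
```

send_rows(
  commands=[
    [[0,0,-0.005],0],
    [[0,0,-0.015],0],
    [[0,0,-0.03],0],
    [[0,0,-0.045],0],
    [[0,0,-0.055],0],
    [[0,0,-0.06],0],
    [[0,0,-0.062],0],
    [[0,0,-0.062],0],
  ],
)

```text
clock: 21.67
eef_pos: [392.4, -310.1, 153.1]
eef_rot: [-3.141, 0.0, 2.877]
wrist_force: [-0.2, 0.3, 0.3]
finger_gap: 49.3
```

```bash
python3 go.py 661 -99 150; python3 - <<'E'
from h import *
for n in("top","side"): cv2.imwrite(f"pics/{n}10.png",cv2.cvtColor(manip.camera(n),cv2.COLOR_RGB2BGR))
E
```

```text
t 21.7 pos [ 392.4 -310.1  153.1] yaw 2.877 rp [-3.141  0.   ] gap 49.3 F [-0.2  0.3  0.3] j [-0.74  0.24  1.72 -0.    1.18 -2.05]
shift m [-0.204   0.274   0.0031]
```

View pics/side10.png

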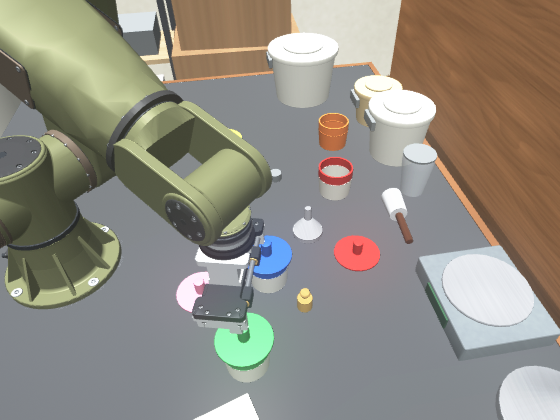

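The green lid is seated (about (245,340)). Last is the red lid.

send_rows(
  commands=[
    [[-0.006,0.008,0],0],
    [[-0.018,0.024,0],0],
    [[-0.038,0.051,0],0],
    [[-0.06,0.081,0],0],
    [[-0.082,0.11,0],0],
    [[-0.104,0.14,0],0],
    [[-0.126,0.169,0],0],
    [[-0.148,0.199,0],0],
  ],
)

```text
clock: 22.43
eef_pos: [588.7, -154.6, 152.2]
eef_rot: [3.141, -0.001, 2.877]
wrist_force: [1.5, -0.1, -0.8]
finger_gap: 49.5
```

send_rows(
  commands=[
    [[-0.02,0.027,0],0],
    [[-0.037,0.05,0],0],
    [[-0.049,0.066,0],0],
    [[-0.055,0.074,0.003],0],
    [[-0.056,0.075,0.003],0],
    [[-0.056,0.075,0.003],0],
    [[-0.056,0.075,0.003],0],
    [[-0.056,0.075,0.003],0],
  ],
)

```text
clock: 23.1
eef_pos: [660.4, -100.0, 150.2]
eef_rot: [-3.142, 0.0, 2.876]
wrist_force: [-0.2, -0.2, -0.1]
finger_gap: 49.3
```

```bash
python3 go.py 661 -99 20
```

```text
t 23.1 pos [ 660.4 -100.   150.2] yaw 2.876 rp [-3.142  0.   ] gap 49.3 F [-0.2 -0.2 -0.1] j [-0.21  0.61  1.21 -0.    1.33 -1.51]
shift m [-0.0003  0.0011  0.1302]
```

send_rows(
  commands=[
    [[0,0.001,0.0],0],
    [[0,0.001,0.02],0],
    [[0,0.001,0.045],0],
    [[0,0.001,0.07],0],
    [[0,0.001,0.095],0],
    [[0,0.001,0.115],0],
    [[0,0.001,0.126],0],
    [[0,0.001,0.13],0],
  ],
)

```text
clock: 23.77
eef_pos: [660.4, -98.3, 18.3]
eef_rot: [-3.141, -0.002, 2.876]
wrist_force: [-0.1, 0.2, -0.9]
finger_gap: 49.6
```

send_rows(
  commands=[
    [[0,0,0],0],
    [[0,0,0],0],
    [[0,0,0],0],
    [[0,0,0],0],
    [[0,0,0],0],
    [[0,0,0],0],
    [[0,0,0],0],
    [[0,0,0],0],
  ],
  hand=1,
)

```text
clock: 24.43
eef_pos: [661.7, -98.2, 21.0]
eef_rot: [3.142, 0.001, 2.877]
wrist_force: [-2.2, 0.1, 5.9]
finger_gap: 21.6
```

send_rows(
  commands=[
    [[0,0,-0.01],0],
    [[0,0,-0.03],0],
    [[0,0,-0.055],0],
    [[0,0,-0.08],0],
    [[0,0,-0.105],0],
    [[0,0,-0.125],0],
    [[0,0,-0.138],0],
    [[0,0,-0.14],0],
  ],
)

```text
clock: 25.1
eef_pos: [662.0, -98.2, 163.1]
eef_rot: [3.141, 0.004, 2.877]
wrist_force: [0.1, 0.2, -0.7]
finger_gap: 21.6
```

```bash
python3 go.py 665 132 160; python3 - <<'E'
from h import *
for n in("top","side"): cv2.imwrite(f"pics/{n}11.png",cv2.cvtColor(manip.camera(n),cv2.COLOR_RGB2BGR))
E
```

```text
t 25.1 pos [662.  -98.2 163.1] yaw 2.877 rp [3.141 0.004] gap 21.6 F [ 0.1  0.2 -0.7] j [-0.2   0.6   1.19  0.    1.35 -1.51]
shift m [0.0574 0.223  0.0031]
```

View pics/side11.png

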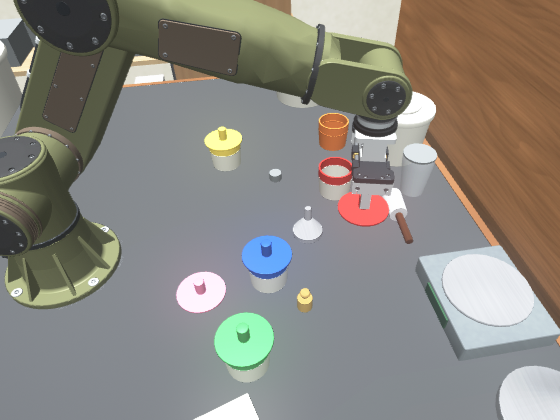

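The red lid is held at about (363,207), level. I carry it to the red tub.

send_rows(
  commands=[
    [[0.0025,0.01,0],0],
    [[0.0077,0.03,0],0],
    [[0.0155,0.06,0],0],
    [[0.0245,0.095,0],0],
    [[0.0335,0.13,0],0],
    [[0.0415,0.161,0],0],
    [[0.049,0.19,0],0],
    [[0.0535,0.208,0],0],
  ],
)

```text
clock: 25.87
eef_pos: [663.0, 120.5, 158.1]
eef_rot: [-3.141, -0.002, 2.879]
wrist_force: [-0.5, -1.1, -0.9]
finger_gap: 21.3
```

send_rows(
  commands=[
    [[0.003,0.011,0],0],
    [[0.0039,0.015,0],0],
    [[0.0039,0.015,0],0],
    [[0.0039,0.015,0],0],
    [[0.0039,0.015,0],0],
    [[0.0039,0.015,0],0],
    [[0.0039,0.015,0],0],
    [[0.0039,0.015,0],0],
  ],
)

```text
clock: 26.53
eef_pos: [664.3, 131.6, 160.0]
eef_rot: [3.142, 0.0, 2.876]
wrist_force: [-1.3, 0.1, -0.3]
finger_gap: 21.3
```

```bash
python3 go.py 665 132 91; python3 - <<'E'
from h import *
for n in("top","side"): cv2.imwrite(f"pics/{n}12.png",cv2.cvtColor(manip.camera(n),cv2.COLOR_RGB2BGR))
E
```

```text
t 26.5 pos [664.3 131.6 160. ] yaw 2.876 rp [3.142 0.   ] gap 21.3 F [-1.3  0.1 -0.3] j [ 0.14  0.62  1.16 -0.    1.36 -1.16]
shift m [-0.0006  0.0006  0.069 ]
```

View pics/side12.png

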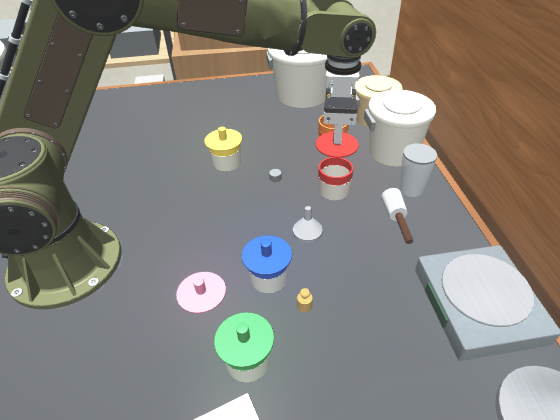

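The red lid is over the red tub (lid (337,144), rim (336,170)). I lower, release, lift, and retreat towards the base so the views are clear.

send_rows(
  commands=[
    [[0,0,0.01],0],
    [[0,0,0.026],0],
    [[0,0,0.041],0],
    [[0,0,0.052],0],
    [[0,0,0.06],0],
    [[0,0,0.065],0],
    [[0,0,0.068],0],
    [[0,0,0.068],0],
  ],
)

```text
clock: 27.3
eef_pos: [664.2, 132.2, 91.7]
eef_rot: [-3.142, -0.0, 2.877]
wrist_force: [0.4, 0.5, -0.1]
finger_gap: 21.4
```

send_rows(
  commands=[
    [[0,0,0.001],0],
    [[0,0,0.001],0],
    [[0,0,0.001],0],
    [[0,0,0.001],0],
    [[0,0,0.001],0],
    [[0,0,0.001],0],
    [[0,0,0.001],0],
    [[0,0,0.001],0],
  ],
  hand=-0.05,
)

```text
clock: 27.97
eef_pos: [664.2, 132.2, 90.9]
eef_rot: [3.142, 0.0, 2.877]
wrist_force: [-0.4, -0.0, -0.5]
finger_gap: 49.8
```

send_rows(
  commands=[
    [[0,0,-0.005],0],
    [[0,0,-0.015],0],
    [[0,0,-0.03],0],
    [[0,0,-0.05],0],
    [[0,0,-0.07],0],
    [[0,0,-0.09],0],
    [[0,0,-0.105],0],
    [[0,0,-0.11],0],
  ],
)

```text
clock: 28.63
eef_pos: [665.0, 132.3, 204.9]
eef_rot: [3.14, 0.004, 2.877]
wrist_force: [-0.7, -0.4, 0.9]
finger_gap: 49.5
```

```bash
python3 go.py 340 420 215
```

```text
t 28.6 pos [665.  132.3 204.9] yaw 2.877 rp [3.14  0.004] gap 49.5 F [-0.7 -0.4  0.9] j [ 0.14  0.59  1.11 -0.    1.44 -1.16]
shift m [ 0.3889  0.1926 -0.0101]
```

send_rows(
  commands=[
    [[0.01,0.004,0],0],
    [[0.03,0.012,0],0],
    [[0.06,0.024,0],0],
    [[0.093,0.038,0],0],
    [[0.126,0.051,0],0],
    [[0.159,0.065,0],0],
    [[0.192,0.078,0],0],
    [[0.225,0.092,0],0],
  ],
)

```text
clock: 29.3
eef_pos: [469.5, 280.4, 200.9]
eef_rot: [-3.142, 0.0, 2.877]
wrist_force: [-0.1, 0.7, -0.2]
finger_gap: 49.5
```

send_rows(
  commands=[
    [[0.033,0.013,0],0],
    [[0.066,0.027,0],0],
    [[0.099,0.04,0],0],
    [[0.132,0.054,0],0],
    [[0.165,0.067,0],0],
    [[0.198,0.081,0],0],
    [[0.231,0.094,0],0],
    [[0.264,0.108,0],0],
  ],
)

```text
clock: 29.97
eef_pos: [242.9, 453.8, 201.1]
eef_rot: [3.141, 0.0, 2.877]
wrist_force: [-0.3, -0.0, 0.3]
finger_gap: 49.6
```

send_rows(
  commands=[
    [[0.033,0.013,0],0],
    [[0.065,0.027,0],0],
    [[0.09,0.037,0],0],
    [[0.107,0.044,0],0],
    [[0.117,0.048,0],0],
    [[0.12,0.048,0],0],
    [[0.12,0.048,0],0],
    [[0.12,0.048,0],0],
  ],
)

```text
clock: 30.63
eef_pos: [142.1, 530.4, 200.9]
eef_rot: [-3.141, 0.0, 2.876]
wrist_force: [-0.2, -0.7, -0.4]
finger_gap: 49.3
```

```bash
python3 go.py 340 420 215;  python3 - <<'E'
from h import *
np.set_printoptions(precision=1,suppress=True)
for n in("top","side"):
    im=manip.camera(n); cv2.imwrite(f"pics/{n}13.png",cv2.cvtColor(im,cv2.COLOR_RGB2BGR))
    eye=manip.camera_model(n)['eye'][:2]
    for c in H:
        for b in blobs(im,c):
            print(n,c,b.mean(0),'seated lid z85',*fit(plane(n,b,85),52,eye), 'ellipse', cv2.fitEllipse(b))
E
```

```text
t 30.6 pos [142.1 530.4 200.9] yaw 2.876 rp [-3.141  0.   ] gap 49.3 F [-0.2 -0.7 -0.4] j [ 1.24  0.3   1.53 -0.    1.31 -0.06]
shift m [-0.22   -0.0546 -0.0141]
top red [221.6 136. ] seated lid z85 [664.3 131.7] 0.7517901477584369 ellipse ((221.71897888183594, 135.9036102294922), (44.09617233276367, 44.529232025146484), 71.97762298583984)
top yellow [142. 255.] seated lid z85 [390.3 306.2] 0.7972639854558313 ellipse ((142.05162048339844, 255.0049285888672), (45.01019287109375, 45.744667053222656), 53.58432388305664)
top green [413.4 256. ] seated lid z85 [ 394.  -307.6] 0.9805160694698769 ellipse ((413.3836975097656, 255.9952392578125), (44.397544860839844, 45.226226806640625), 141.382080078125)
top blue [333.5 227.5] seated lid z85 [ 456.4 -126.1] 0.6649195947595243 ellipse ((333.5842590332031, 227.52845764160156), (44.97859191894531, 45.290138244628906), 116.40027618408203)
side red [335.  168.4] seated lid z85 [662.4 130.5] 1.602202743470241 ellipse ((334.9658508300781, 168.48406982421875), (30.857723236083984, 39.59900665283203), 94.0579605102539)
side green [250.7 345.2] seated lid z85 [ 387.  -328.9] 18.940844586836224 ellipse ((247.52444458007812, 342.271728515625), (44.33573913574219, 57.67959976196289), 30.541833877563477)
side blue [266.4 256.1] seated lid z85 [ 454.2 -129.3] 0.9867723080433 ellipse ((266.5920104980469, 256.1849060058594), (42.38750457763672, 48.830116271972656), 85.93800354003906)
```

View pics/side13.png

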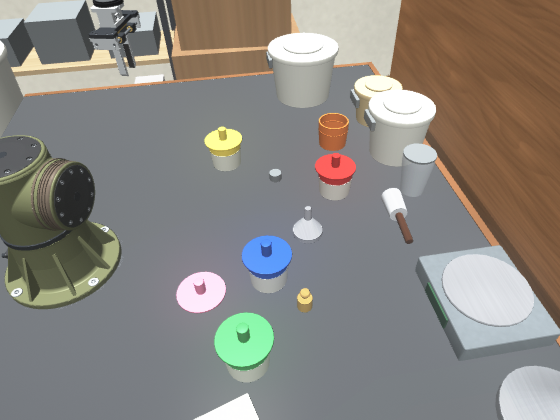

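View pics/top13.png

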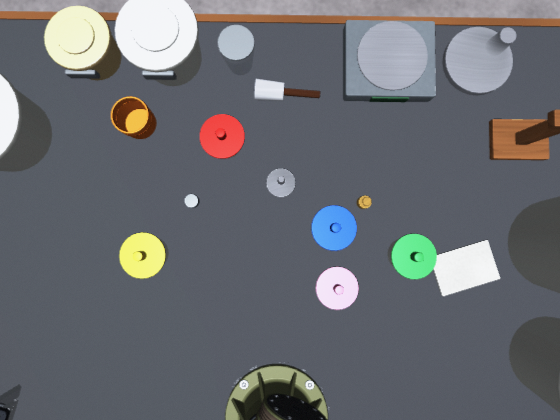

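All four lids look seated and level. Their fitted centres are within about 2 mm of the tub centres, and the funnel (307,227) and weight (305,300) stand where they did. I'm handing in.

```bash
python3 -c "
from cell import manip
print(manip.sign_off(), manip.read_state()['clock'])"
```

```text
the job is handed in; nothing more can be done
the job is handed in; nothing more can be done
```

All four lids are on the tubs of their own colour, knob up, and I handed the job in at about 31 s; the sign-off gives no verdict. I gripped each lid by its knob, carried it above the other objects, lowered it onto the rim, released it, and then moved the arm clear.

- **Centring:** in the last top view, each lid's fitted centre was within about 2.5 mm of where I had measured its tub at the start. The side view agreed for red and blue.
- **Seating:** both final pictures show all four lids level on their rims, at the height of a seated lid. I judged level and height by eye and by that fit, not by a separate tilt measurement.
- **Bystanders:** the funnel and the weight are at the same pixel positions as at the start.
- **Forces:** wrist readings after each move stayed below about 8 N.
- **Failed side-view checks:** the final fit for green was unusable (19 mm residual, mask distorted) and the yellow lid was not detected. The green tub also never showed up in the side-view mask. So the final positions of the green and yellow lids rest on the top view and on looking at the pictures.

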